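# Lid the tea caddy stand and draw out its carrying handle

### The arm

A 7-joint arm with a two-finger parallel gripper is mounted at the origin on the work surface. World frame = base frame: x ahead of the robot, y to its left, z up, the work surface at z = 0. Lengths are in m, angles in degrees, forces in N, time in s.
With the tool pointing down it reaches from about 0.425 to 0.875 m from the base axis. Payload 4.7 kg.
Tool frame: the origin (TCP) lies at the very end of the fingers, on their centre line; the grasp point (between the pads) lies 19 mm behind it; z points along the fingers, y is the line along which they close (so a half turn about z gives the same grasp; the last joint's range is limited). The gripper opens to 87 mm and grips with 3 to 60 N. Pads are 19 mm wide; open, the fingers measure 117 mm over their backs; the gripper's body (75 mm by 190 mm) begins 51 mm behind the grasp point.
Start: joints at [66.698, 18.392, -4.016, 83.108, 1.295, 78.541, -3.26], TCP at [0.266, -0.593, 0.223] pointing down, gripper open.
Joint ranges: [-163.93, 163.93], [-17.29, 119.83], [-79.2, 71.16], [3.27, 140.29], [-89.18, 269.18], [5.43, 117.66], [-154.24, 154.24]. Speed limits (degrees/s): [147.25, 147.25, 180, 180, 180, 180, 180].

### API

Orientations are given as [roll, pitch, yaw] about the fixed x, y, z axes, in that order (R = Rz(yaw) Ry(pitch) Rx(roll)).
In Python, from cell import get_obs, eyes, env gives the robot as it stands.
- The arm moves only by the tool servo_tool, never from a script. Its argument "series" is a list that holds one entry, the list of rows, each a list of 7 numbers: the shift along the tool's x, y, z in units of 300 mm (1.0 is 300 mm), then the turn, a rotation vector about the tool's x, y, z in units of pi rad (1.0 is pi rad), then the opening, from 0 (shut) to 1 (fully open). In form: [[[tx, ty, tz, wx, wy, wz, gripper], ...]]. A call has 1 to 12 rows; each row is the pose to reach, as a shift and turn from the pose commanded when the call began, along the tool's axes at that moment, turning the shorter way round; what a row does not reach only later rows make up. A row lasts 1/12 s, in which the tool goes at most 41.7 mm and 7.16 degrees, less where a joint would pass 70% of its speed; a pose out of reach is approached as far as the arm can. A call with a number of a shift or a turn outside -1 to 1 is refused whole. A call with a gripper value outside its range is refused whole. The fingers move at their own pace and stop on an object; "grip_force" is the grip in N (left out, the last holds). Time passes only in rows, so rows that repeat a pose let the fingers close. It gives the time, the measured TCP pose, the force, the opening and the grip force at its end, in the units of the state.
- get_obs(): the state, without advancing time (a new reading comes with each control period).
- eyes.read_camera(name): name is "scene" or "side" or "wrist"; returns a dict with "frame" (480x640x3 uint8, red, green, blue), "depth" (480x640 float32, m along the optical axis (not along the pixel's ray), 0 where there is no reading), "fx", "fy", "cx", "cy" (pixels), "origin" and "rotation" of the camera in the world; the wrist camera has in their place "mount" (4x4, takes a point from camera to tool coordinates, whose origin is the TCP and whose axes are the flange's). Camera axes: x right, y down, z forward; pixel columns grow to the right and rows downward; lengths in m; the calibration is good to about 2 mm. A picture is of the moment at which its call begins: read the wrist's pose just before it.
- env.sign_off(): hands the job in; it is judged then, once.
The state is a dict: "time_s": time; "qpos": joint angles; "joint_velocities": joint speeds; "effort": joint torques, N m; "tool_pos": TCP position; "tool_rot": TCP orientation; "force": force on the tool from outside, world axes, zero at the start; "wrist_torque": the same for the moment, N m; "grip_width": finger opening in m; "grasp_force": force on a finger pad.
Only numpy, scipy, OpenCV 4.12 (cv2) and the standard library are available. Lean on these libraries where they do the work, as an engineer would, in place of code of your own. Each camera call takes 0.05 s, during which the arm holds its last target. There are 200 camera calls.

### The job

Get the bamboo caddy stand ready to be carried off: set the loose lid squarely on the stand's open bay so that it sits fully down, and leave it there. Then squeeze in the release button on the stand's telescopic carrying handle, pull the grip straight up past its first stop to the second stop, and finish while still gripping it there, fully drawn out (it springs back if let go). Leave the bowl, whisk holder, ladle rest and small dish where they stand.

Things in the scene. Friction and masses are not known exactly. Their poses are not given: they have to be found in the camera images.
- lid_bar (a point): Centre of the upright dark-wood grip bar on the loose lid: 16 mm thick (x), 46 long (y), 30 high; z up out of the lid. It stands mid on a bamboo plate 104 (x) x 88 (y) x 8 mm, top face 15 mm below this point. Beneath, a locating tongue 84 x 68 mm, 8 deep, its lower 4 mm stepped in to 80 x 64. About 160 g, same after a half turn. Starts on the counter on its tongue, this point 31 mm up.
- bay_mouth (a point): Centre of the stand's open bay, at its rim, 78 mm above the counter. Bamboo box 100 (x) x 84 (y) mm, 6 mm walls, opening 88 x 72: 2 mm spare each side of the tongue. Lid home: its x, y run along this point's, plate on the rim, lid_bar 23 mm above this point. Axes are the stand's: x from the handle's button side to its back (away from the robot within 0.35 rad), y along the stand.
- stand: Bamboo caddy stand, fixed to the counter, 110 (x) x 290 (y) mm; origin on the counter under the mast of the handle. The open bay's centre is at y -115 mm; a closed compartment with a hinged lid (not used), 74 mm high, fills y +38 to +128 mm.
- carry_grip (a point): Centre of the carrying handle's grip, a dark wood crossbar 26 mm thick (x), 70 long (y), 26 high, on a flat steel telescopic mast 115 mm along the stand's +y from the bay's centre; axes as bay_mouth. Stowed it is 140 mm above the counter, and the mast's outer sleeve (18 x 34 mm) ends 25 mm below it; fully drawn out it is 110 mm higher.
- grip_button (a joint): Release button, a steel plate 34 mm wide (y), 16 high, mid on the grip's -x face (towards the robot); 0 = out, 7 mm proud; 0.005 m = fully in, 2 mm proud. Spring 2.4 N at first, 6.4 N fully in. The handle is latched down until it is in about 3 mm. Squeezing the grip, one finger on the button and one on the back face, presses it.
- mast_upper (a joint): Upper (inner) tube of the handle's mast, carries the grip: 0 stowed, 0.055 m fully out. It comes out first, with about 5 N of pull; its end is the first stop.
- mast_lower (a joint): Lower (middle) tube of the mast: 0 stowed, 0.055 m fully out. It follows only after the first stop, with about 11 N of pull in all; its end is the second stop. Springs draw both tubes back down when the grip is let go.
- bowl: Black iron-glaze bowl, 116 mm across, 62 mm high, loose; origin under its centre. Leave it alone.
- whisk_holder: Clear glass holder with a bamboo whisk standing in it, 68 mm across, 120 mm high, loose; origin under its centre. Leave it alone.
- ladle_rest: Stainless ladle rest with a ladle lying in it, 65 mm (x) by 190 mm (y), 26 mm high, loose; the ladle's handle overhangs the +y end to 134 mm from the origin, which is under the rest's centre. Leave it alone.
- dish: Small white ceramic dish, 72 mm across, 18 mm high, loose; origin under its centre. Leave it alone.
There are look-alikes about, which are no part of the job. Leave any red look-alike of the part that bears lid_bar alone.

How it is judged (in metres and radians):
On the way, in this order (a step that is already met when the one before it is completed fails the run):
1. the lid sits home on the open bay, let go (horizontal distance between lid_bar and bay_mouth below 0.005 m and z of lid_bar in the frame of bay_mouth between 0.019 and 0.0255 m and angle between the x axis of lid_bar and the x axis of bay_mouth, either way round below 0.08 rad and angle between lid_bar's own z axis and vertical below 0.05 rad and contact force between the fingers and lid below 0.1 N), for 0.2 s.
2. the handle's release button is pressed in (value of joint grip_button above 0.003 m), for 0.1 s.
At the end, for the whole second after the job is handed in: The lid is home on the bay (centre within 5 mm, plate within 2.5 mm of the rim, turned under 0.08 rad, tilted under 0.05 rad), untouched; both handle tubes are out to within 4 mm of their ends (second stop), the fingers still on the grip (over 3 N) (all of step 1 and value of joint each of mast_upper, mast_lower above 0.051 m and contact force between the fingers and mast_upper above 3 N); the arm keeps its last pose, push and grip.
It fails at once if the bowl is shoved more than 20 mm or tipped (distance of bowl from where it was at the start of the episode above 0.02 m or angle between bowl's own z axis and vertical above 0.35 rad).
It fails at once if the whisk holder is shoved more than 20 mm or tipped (distance of whisk_holder from where it was at the start of the episode above 0.02 m or angle between whisk_holder's own z axis and vertical above 0.35 rad).
It fails at once if the ladle rest is shoved more than 20 mm or tipped (distance of ladle_rest from where it was at the start of the episode above 0.02 m or angle between ladle_rest's own z axis and vertical above 0.35 rad).
It fails at once if the dish is shoved more than 20 mm or tipped (distance of dish from where it was at the start of the episode above 0.02 m or angle between dish's own z axis and vertical above 0.35 rad).
It also fails if it takes over 51 s, if anything falls off the work surface, if the arm or the gripper's body presses on something with over 40 N, if the wrist force passes 120 N, or if a joint passes its speed limit or range.

## Working session

There is one attempt and no reset: what is moved stays moved. The work goes in short steps, Python scripts to look and compute and a tool call to move; the robot and the scene stay as the last step left them, time stands still between calls to the robot, and variables do not carry over. Pictures are saved under pics/ and viewed, at most 10 in all, crops included, and the job is handed in when it is done.

Besides the shell and the picture viewer there is one more tool, called after "Call:" as name([rows], argument=value, ...), one row to a line, values as JSON. servo_tool: Moves the arm, as the interface text tells. Shifts and turns lie within -1 to 1; 1 stands for 300 mm of shift or pi rad of turn. Its arguments: {"type":"object","properties":{"series":{"type":"array"},"grip_force":{"type":"number"}},"required":["series"]}

```bash
ls; mkdir -p pics
python3 - <<'E'
from cell import get_obs, eyes, env
import numpy as np, cv2
o=get_obs(); print({k:np.round(v,3).tolist() for k,v in o.items()})
ims={}
for n in ("scene","side","wrist"):
    c=eyes.read_camera(n); np.savez(f"pics/{n}0.npz",**c)
    cv2.imwrite(f"pics/{n}0.png",c["frame"][...,::-1])
    print(n,{k:np.round(v,3).tolist() for k,v in c.items() if k not in("frame","depth")})
E
```

```text
pics
{'time_s': 0.0, 'qpos': [66.698, 18.439, -4.014, 83.175, 1.295, 78.54, -3.26], 'joint_velocities': [-0.051, -0.023, 0.053, 0.026, -0.014, -0.059, -0.105], 'effort': [0.001, -49.128, -0.404, -31.252, -0.064, 0.044, 0.0], 'tool_pos': [0.265, -0.593, 0.221], 'tool_rot': [-179.891, 0.006, 24.11], 'force': [-0.625, 0.294, -0.135], 'wrist_torque': [-0.019, 0.057, 0.035], 'grasp_force': 0.0, 'grip_width': 0.087}
scene {'fx': 446.297, 'fy': 446.297, 'cx': 319.945, 'cy': 242.323, 'origin': [1.211, -0.109, 0.684], 'rotation': [-129.073, 1.182, 88.282]}
side {'fx': 538.838, 'fy': 538.838, 'cx': 314.75, 'cy': 237.629, 'origin': [0.238, 0.801, 0.837], 'rotation': [-127.773, 0.66, -162.458]}
wrist {'fx': 415.432, 'fy': 415.432, 'cx': 319.332, 'cy': 237.456, 'mount': [[0.001, -0.963, -0.269, 0.072], [1.0, 0.001, -0.001, 0.001], [0.001, -0.269, 0.963, -0.161], [0.0, 0.0, 0.0, 1.0]]}
```

View pics/scene0.png

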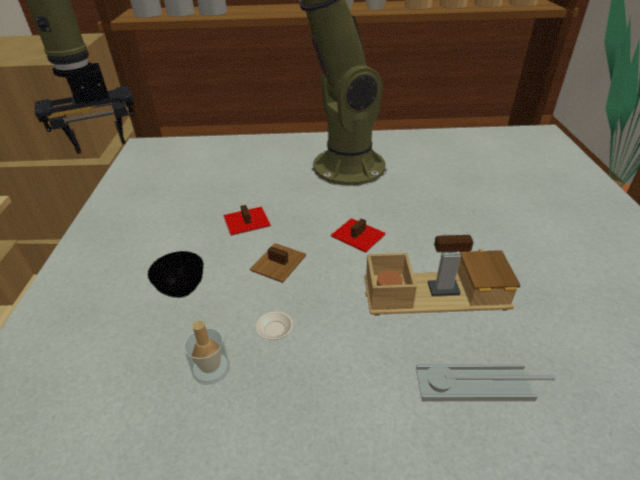

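View pics/side0.png

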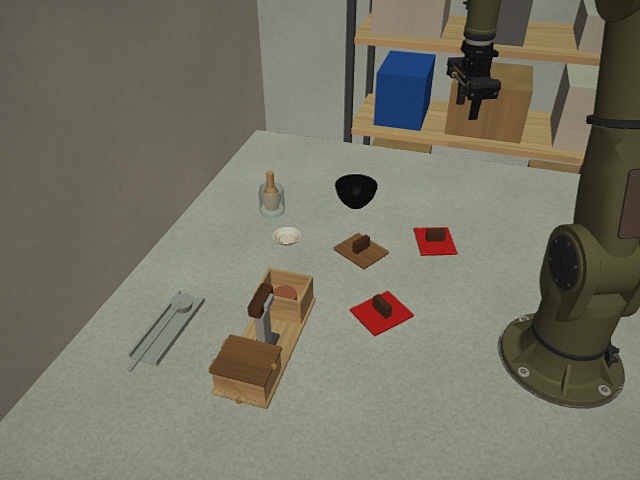

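The scene picture shows the loose brown lid at about (279,262), red look-alikes at (247,219) and (359,233), the open bay at (390,280), the grip at (453,243), the bowl at (177,275), the whisk at (208,355) and the dish at (274,326). In the side picture the lid is at (361,249), the bay at (288,290) and the grip at (261,299).

```bash
cat > h.py <<'E'
import numpy as np, cv2
from scipy.spatial.transform import Rotation as R
def rot(r):
    r=np.asarray(r); return r if r.shape==(3,3) else R.from_euler('xyz',r,degrees=True).as_matrix()
def cloud(c,T=None):
    d=c["depth"]; v,u=np.mgrid[0:480,0:640]
    P=np.stack([(u-c["cx"])/c["fx"]*d,(v-c["cy"])/c["fy"]*d,d],-1)
    if T is None: W=P@rot(c["rotation"]).T+c["origin"]
    else: W=P@T[:3,:3].T+T[:3,3]
    W[d<=0]=np.nan
    return W
def wristT(o,c):
    T=np.eye(4);T[:3,:3]=rot(o["tool_rot"]);T[:3,3]=o["tool_pos"]; return T@c["mount"]
def rect(W,m):
    p=W[m][:,:2].astype(np.float32)*1000
    (x,y),(w,h),a=cv2.minAreaRect(p); return np.round([x,y,w,h,a,len(p)],1)
def sel(W,xy,r,z0,z1):
    return (np.hypot(W[...,0]-xy[0],W[...,1]-xy[1])<r)&(W[...,2]>z0)&(W[...,2]<z1)
E
python3 - <<'E'
from h import *
cs={n:dict(np.load(f"pics/{n}0.npz")) for n in("scene","side")}
px={"scene":dict(lid=(279,252),plate=(262,266),bay=(372,262),grip=(453,239),bowl=(177,258),whisk=(203,325),dish=(274,328),red1=(340,235),table=(300,400)),
"side":dict(lid=(361,240),plate=(350,255),bay=(290,272),grip=(262,290),bowl=(356,182),dish=(287,237),red1=(365,318),table=(400,420))}
for n,c in cs.items():
    W=cloud(c)
    for k,(u,v) in px[n].items(): print(n,k,np.round(W[v-1:v+2,u-1:u+2].reshape(-1,3).mean(0)*1000,0))
    g=W[px[n]["grip"][::-1]]; l=W[px[n]["lid"][::-1]]
    f=c["frame"].astype(int); red=(f[...,0]>150)&(f[...,1]<60)
    print("plate",rect(W,sel(W,l,.075,.010,.022)&~red)," bar",rect(W,sel(W,l,.05,.038,.056)))
    print("grip",rect(W,sel(W,g,.06,.147,.165)),"rim",rect(W,sel(W,g,.19,.073,.083)))
E
```

```text
scene lid [nan nan nan]
scene plate [ 465. -231.   15.]
scene bay [513.   8.  59.]
scene grip [560. 151. 152.]
scene bowl [ 464. -413.   47.]
scene whisk [ 709. -303.  105.]
scene dish [ 635. -196.    4.]
scene red1 [361. -49.  14.]
scene table [ 790. -145.   -1.]
plate [ 448.5 -196.6   89.1  106.3   59.2 1001. ]  bar [ 448.1 -197.2   46.2   18.6   59.5  131. ]
grip [555.6 151.6  68.1  33.4  88.8 356. ] rim [5.564e+02 1.373e+02 1.093e+02 2.834e+02 2.000e-01 1.271e+03]
side lid [ 446. -192.   46.]
side plate [ 465. -164.   18.]
side bay [567. -28.  53.]
side grip [557. 141. 154.]
side bowl [ 523. -447.   42.]
side dish [ 639. -201.    6.]
side red1 [384.  25.  17.]
side table [271. 232.   2.]
plate [ 447.9 -192.8   90.5  106.9   60.4  873. ]  bar [ 445.9 -193.    47.9   19.    56.8  122. ]
grip [552.  155.8  33.1  71.9   1.5 454. ] rim [ 553.1  140.7  288.4  111.7   89.2 2764. ]
```

Call:
servo_tool([
  [[0.9,-0.79,0.15,0,0,-0.197,1],[0.9,-0.79,0.15,0,0,-0.197,1],[0.9,-0.79,0.15,0,0,-0.197,1],[0.9,-0.79,0.15,0,0,-0.197,1],[0.9,-0.79,0.15,0,0,-0.197,1],[0.9,-0.79,0.15,0,0,-0.197,1],[0.9,-0.79,0.15,0,0,-0.197,1],[0.9,-0.79,0.15,0,0,-0.197,1],[0.9,-0.79,0.15,0,0,-0.197,1],[0.9,-0.79,0.15,0,0,-0.197,1],[0.9,-0.79,0.15,0,0,-0.197,1]],
])

```text
time_s: 1.07
tool_pos: [0.4157, -0.265, 0.1774]
tool_rot: [-180.0, 0.0, 59.8]
force: [0.5, -0.4, -0.9]
grip_width: 0.0872
grasp_force: 0.0
```

Call:
servo_tool([
  [[0.256,-0.024,0.06,0,0,0,1],[0.256,-0.024,0.06,0,0,0,1],[0.256,-0.024,0.06,0,0,0,1],[0.256,-0.024,0.06,0,0,0,1],[0.256,-0.024,0.06,0,0,0,1],[0.256,-0.024,0.06,0,0,0,1]],
])

```text
time_s: 1.57
tool_pos: [0.4471, -0.1991, 0.1597]
tool_rot: [180.0, 0.0, 59.4]
force: [0.3, -1.1, 0.3]
grip_width: 0.0867
grasp_force: 0.0
```

```bash
cat > w.py <<'E'
from h import *
from cell import get_obs, eyes
def wrist(name):
    o=get_obs(); c=eyes.read_camera("wrist"); cv2.imwrite(f"pics/{name}.png",c["frame"][...,::-1]); np.savez(f"pics/{name}.npz",**c)
    return o,c,cloud(c,wristT(o,c))
E
python3 - <<'E'
from w import *
o,c,W=wrist("w1"); print(np.round(o["tool_pos"],4),np.round(o["tool_rot"],2),np.round(o["force"],2))
l=[.448,-.195]
f=c["frame"].astype(int)
print("plate",rect(W,sel(W,l,.075,.011,.022))," bar",rect(W,sel(W,l,.045,.04,.056)))
m=sel(W,l,.045,.035,.06); print(np.nanmedian(W[m][:,2]), W[m].mean(0)); m=sel(W,l,.075,.008,.024); print(np.median(W[m][:,2]),W[m].mean(0))
E
```

```text
[ 0.4471 -0.1991  0.1597] [1.7998e+02 4.0000e-02 5.9370e+01] [ 0.27 -1.07  0.31]
plate [  446.   -197.7    88.3   104.3    60.  13895. ]  bar [ 445.9 -197.1   45.5   15.4   59.7 1471. ]
0.044486814167755406 [ 0.44663216 -0.19625919  0.0443625 ]
0.014590658160362147 [ 0.44752034 -0.19506062  0.01458645]
```

View pics/w1.png

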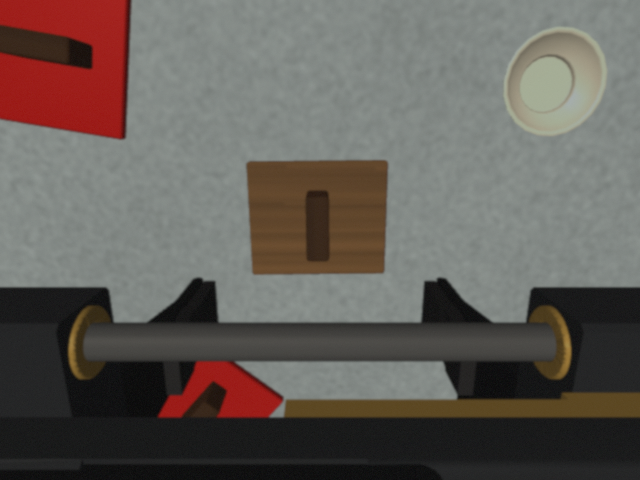

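Call:
servo_tool([
  [[0.003,-0.006,0.2,0,0,-0.002,1],[0.003,-0.006,0.3,0,0,-0.002,1],[0.003,-0.006,0.38,0,0,-0.002,1],[0.003,-0.006,0.42,0,0,-0.002,1],[0.003,-0.006,0.445,0,0,-0.002,1],[0.003,-0.006,0.455,0,0,-0.002,1],[0.003,-0.006,0.455,0,0,-0.002,1],[0.003,-0.006,0.455,0,0,-0.002,1]],
])

```text
time_s: 2.28
tool_pos: [0.4481, -0.196, 0.0247]
tool_rot: [179.8, 0.0, 59.9]
force: [-0.6, 0.8, 0.5]
grip_width: 0.0873
grasp_force: 0.0
```

Call:
servo_tool([
  [[0,0,0.007,0,0,0,1],[0,0,0.007,0,0,0,0.5],[0,0,0.007,0,0,0,0],[0,0,0.007,0,0,0,0],[0,0,0.007,0,0,0,0],[0,0,0.007,0,0,0,0],[0,0,0.007,0,0,0,0],[0,0,0.007,0,0,0,0],[0,0,0.007,0,0,0,0],[0,0,0.007,0,0,0,0]],
], grip_force=25)

```text
time_s: 3.12
tool_pos: [0.4467, -0.1952, 0.0209]
tool_rot: [-180.0, 0.0, 59.9]
force: [0.9, 0.3, -1.2]
grip_width: 0.0353
grasp_force: 0.0
```

Still closing; hold longer.

Call:
servo_tool([
  [[0,0,0,0,0,0,0],[0,0,0,0,0,0,0],[0,0,0,0,0,0,0],[0,0,0,0,0,0,0],[0,0,0,0,0,0,0],[0,0,0,0,0,0,0]],
])

```text
time_s: 3.62
tool_pos: [0.4468, -0.1952, 0.021]
tool_rot: [180.0, 0.0, 59.9]
force: [1.0, -0.4, 0.0]
grip_width: 0.0157
grasp_force: 25.0
```

Call:
servo_tool([
  [[0,0,-0.06,0,0,0,0],[0,0,-0.2,0,0,0,0],[0,0,-0.33,0,0,0,0],[0.1,0.02,-0.43,0,0,-0.04,0],[0.2,0.04,-0.52,0,0,-0.075,0],[0.3,0.06,-0.6,0,0,-0.11,0],[0.4,0.08,-0.68,0,0,-0.14,0],[0.5,0.095,-0.74,0,0,-0.165,0],[0.541,0.102,-0.763,0,0,-0.167,0],[0.541,0.102,-0.763,0,0,-0.167,0],[0.541,0.102,-0.763,0,0,-0.167,0],[0.541,0.102,-0.763,0,0,-0.167,0]],
])

```text
time_s: 4.62
tool_pos: [0.5533, -0.0713, 0.2485]
tool_rot: [-179.8, 0.0, 89.9]
force: [-0.4, -0.4, -2.5]
grip_width: 0.0158
grasp_force: 25.0
```

Run:
```python
from w import *
o,c,W=wrist("w2"); print(np.round(o["tool_pos"],4),np.round(o["tool_rot"],2),np.round(o["force"],2),o["grip_width"],o["grasp_force"])
b=[.555,.038]
m=sel(W,b,.085,.066,.088); print("rim",rect(W,m),np.median(W[m][:,2]))
```

```text
[ 0.5533 -0.0713  0.2485] [-1.7983e+02  4.0000e-02  8.9900e+01] [-0.45 -0.38 -2.54] 0.015797380453570164 24.99973221682012
rim [5.553e+02 3.720e+01 1.004e+02 8.450e+01 2.000e-01 4.778e+03] 0.0765949020516127
```

View pics/w2.png

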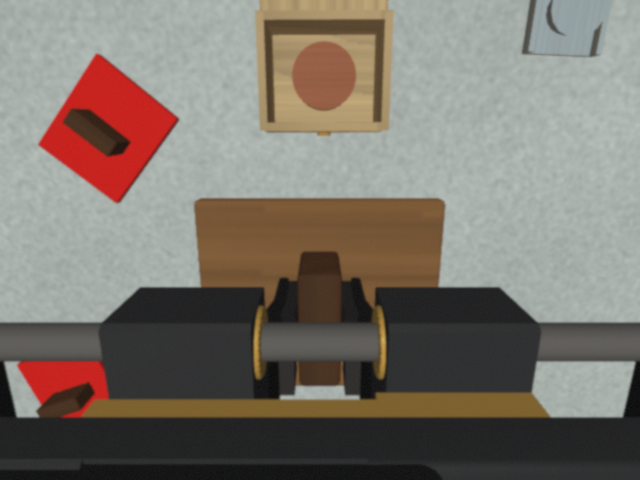

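The view shows the bay rim at (257–390, 12–130), fully visible, and the held lid with its plate's front edge at row ~200 and sides at columns 197 and 443.

Run:
```python
from w import *
c=dict(np.load("pics/w2.npz")); o=dict(tool_pos=[.5533,-.0713,.2485],tool_rot=[-179.83,.04,89.9])
W=cloud(c,wristT(o,c))
m=sel(W,[.5533,-.0713],.08,.225,.252); m[300:]=0
p=W[m]*1000; print("lid z",np.median(p[:,2]),np.percentile(p[:,2],[5,95]),len(p))
# front edge: per column, first lid row; side edges per row
def line(a,b): k=np.polyfit(a,b,1); r=b-np.polyval(k,a); g=abs(r)<1.5; return np.polyfit(a[g],b[g],1)
fr=np.array([W[np.flatnonzero(m[:,u])[0],u]*1000 for u in range(205,436,2)])
k=line(fr[:,0],fr[:,1]); print("front: y at x=555",np.polyval(k,555), "deg",np.degrees(k[0]))
for nm,i in(("L",0),("R",-1)):
    s=np.array([W[v,np.flatnonzero(m[v])[i]]*1000 for v in range(206,275,2)]); k=line(s[:,1],s[:,0]); print(nm,"x at y=-50",np.polyval(k,-50),"deg",-np.degrees(k[0]))
# rim: outer edges
m=sel(W,[.555,.038],.085,.066,.088); q=W[m]*1000
n=np.array([W[np.flatnonzero(m[:,u])[-1],u]*1000 for u in range(266,384,2)]); k=line(n[:,0],n[:,1]); print("rim near y at 555",np.polyval(k,555),np.degrees(k[0]))
for nm,i in(("L",0),("R",-1)):
    s=np.array([W[v,np.flatnonzero(m[v])[i]]*1000 for v in range(16,126,2) if m[v].any()]); k=line(s[:,1],s[:,0]); print(nm,"x at y=37",np.polyval(k,37),"deg",-np.degrees(k[0]))
```

```text
lid z 242.08203824461285 [240.7440441  243.25756592] 20603
front: y at x=555 -29.63000688826597 deg -0.05678761757889577
L x at y=-50 500.91448203539426 deg 0.3948818682194225
R x at y=-50 603.6985028454853 deg -0.03631460590612803
rim near y at 555 -4.815463135126055 0.5341437107170586
L x at y=37 505.7575991457533 deg 0.17024687251020607
R x at y=37 605.0109503952148 deg 0.13582241486176316
```

Call:
servo_tool([
  [[0.1,0.003,0.05,0,0,0,0],[0.2,0.006,0.12,0,0,0,0],[0.3,0.009,0.2,0,0,0,0],[0.36,0.0103,0.3,0,0,0,0],[0.369,0.0103,0.38,0,0,0,0],[0.369,0.0103,0.43,0,0,0,0],[0.369,0.0103,0.445,0,0,0,0],[0.369,0.0103,0.445,0,0,0,0],[0.369,0.0103,0.445,0,0,0,0],[0.369,0.0103,0.445,0,0,0,0]],
])

```text
time_s: 5.5
tool_pos: [0.5586, 0.0399, 0.1176]
tool_rot: [179.9, 0.0, 89.9]
force: [0.2, -0.1, -2.0]
grip_width: 0.0156
grasp_force: 25.0
```

Run:
```python
from w import *
for n in ("scene","side"):
    c=eyes.read_camera(n); print(np.round(get_obs()["tool_pos"]*1 if hasattr(get_obs()["tool_pos"],'shape') else get_obs()["tool_pos"],4)); np.savez(f"pics/{n}1.npz",**c)
    W=cloud(c); m=sel(W,[.555,.038],.08,.104,.118); print(n,"plate",rect(W,m))
    x0=dict(np.load(f"pics/{n}0.npz")); W=cloud(x0); m=sel(W,[.555,.038],.078,.072,.082); print("rim",rect(W,m))
    cv2.imwrite(f"pics/{n}1.png",c["frame"][...,::-1])
o,c,W=wrist("w3"); print(np.round(o["tool_pos"],4))
m=sel(W,[.558,.038],.08,.098,.12); m[300:]=0; print(rect(W,m))
```

```text
[0.5587 0.04   0.1178]
scene plate [5.606e+02 3.840e+01 1.056e+02 8.790e+01 1.000e-01 1.153e+03]
rim [5.571e+02 3.790e+01 1.042e+02 8.470e+01 2.000e-01 5.260e+02]
[0.5586 0.0402 0.1177]
side plate [5.584e+02 4.290e+01 1.048e+02 9.030e+01 4.000e-01 1.183e+03]
rim [556.6  40.6  87.6 102.3  89.9 486. ]
[0.5586 0.0402 0.1177]
[5.575e+02 6.000e+01 1.046e+02 4.440e+01 2.000e-01 2.053e+04]
```

Call:
servo_tool([
  [[-0.0025,-0.0075,0,0,0,0,0],[-0.0025,-0.0075,0,0,0,0,0],[-0.0025,-0.0075,0.015,0,0,0,0],[-0.0025,-0.0075,0.03,0,0,0,0],[-0.0025,-0.0075,0.045,0,0,0,0],[-0.0025,-0.0075,0.06,0,0,0,0],[-0.0025,-0.0075,0.06,0,0,0,0],[-0.0025,-0.0075,0.06,0,0,0,0]],
])

```text
time_s: 6.32
tool_pos: [0.555, 0.0399, 0.0977]
tool_rot: [-179.9, -0.0, 90.0]
force: [0.2, -0.0, -1.4]
grip_width: 0.0154
grasp_force: 25.0
```

Call:
servo_tool([
  [[-0.001,0.003,0,0,0,0,0],[-0.001,0.003,0.004,0,0,0,0],[-0.001,0.003,0.008,0,0,0,0],[-0.001,0.003,0.012,0,0,0,0],[-0.001,0.003,0.016,0,0,0,0],[-0.001,0.003,0.019,0,0,0,0],[-0.001,0.003,0.019,0,0,0,0],[-0.001,0.003,0.019,0,0,0,0]],
])

```text
time_s: 6.98
tool_pos: [0.5562, 0.0396, 0.0925]
tool_rot: [-180.0, 0.0, 90.0]
force: [0.1, 0.3, -2.0]
grip_width: 0.0157
grasp_force: 25.0
```

Call:
servo_tool([
  [[0,0,0.004,0,0,0,0],[0,0,0.007,0,0,0,0],[0,0,0.01,0,0,0,0],[0,0,0.01,0,0,0,0],[0,0,0.01,0,0,0,0]],
])

```text
time_s: 7.4
tool_pos: [0.5564, 0.0396, 0.091]
tool_rot: [180.0, 0.0, 90.0]
force: [-3.9, -0.2, 7.2]
grip_width: 0.0162
grasp_force: 25.0
```

Call:
servo_tool([
  [[0,0,0,0,0,0,0.2],[0,0,0,0,0,0,0.5],[0,0,0,0,0,0,0.5],[0,0,0,0,0,0,0.5],[0,0,0,0,0,0,0.5],[0,0,0,0,0,0,0.5],[0,0,-0.1,0,0,0,0.6],[0,0,-0.2,0,0,0,0.7],[-0.2,0,-0.35,0,0,0,0.8],[-0.3,0,-0.5,0,0,0,1],[-0.3,0,-0.5,0,0,0,1],[-0.3,0,-0.5,0,0,0,1]],
])

```text
time_s: 8.4
tool_pos: [0.5592, -0.0577, 0.2457]
tool_rot: [179.5, 0.3, 89.5]
force: [1.1, -0.8, 0.0]
grip_width: 0.0758
grasp_force: 0.0
```

Run:
```python
from w import *
o,c,W=wrist("w4"); print(np.round(o["tool_pos"],4),np.round(o["tool_rot"],2),np.round(o["force"],2),o["grip_width"])
m=sel(W,[.555,.038],.075,.079,.092)
print("plate",rect(W,m)); p=W[m]; A=np.c_[p[:,:2],np.ones(len(p))]; k=np.linalg.lstsq(A,p[:,2],rcond=None)[0]; print("tilt",k[:2],"z",k@[.555,.038,1])
m=sel(W,[.555,.038],.04,.105,.125);print("bar",rect(W,m))
g=[.555,.153]
m=sel(W,g,.06,.14,.165); print("grip",m.sum(), rect(W,m) if m.any() else 0)
```

```text
[ 0.5592 -0.0577  0.2457] [179.47   0.31  89.5 ] [ 1.09 -0.79  0.03] 0.07578918889564394
plate [  555.4    37.5    88.3   104.1    90.  16182. ]
tilt [7.34443744e-05 9.92965620e-04] z 0.08472454460143909
bar [ 555.3   37.6   45.9   15.9   89.8 1776. ]
grip 0 0
```

View pics/w4.png

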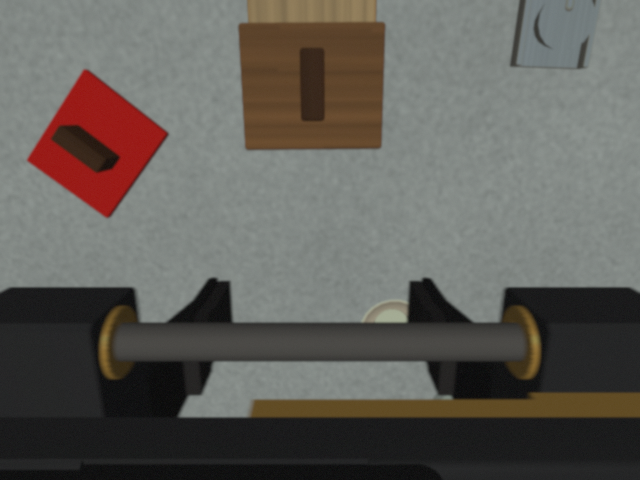

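The lid sits home and level at about (313,85). Next I'll move over the handle.

Call:
servo_tool([
  [[0.1,-0.003,0,0,0,-0.003,1],[0.2,-0.006,0,0,0,-0.003,1],[0.33,-0.01,0,0,0,-0.003,1],[0.46,-0.017,0,0,0,-0.003,1],[0.57,-0.017,0,0,0,-0.003,1],[0.66,-0.017,0,0,0,-0.003,1],[0.699,-0.017,0.05,0,0,-0.003,1],[0.699,-0.017,0.08,0,0,-0.003,1],[0.699,-0.017,0.08,0,0,-0.003,1],[0.699,-0.017,0.08,0,0,-0.003,1],[0.699,-0.017,0.08,0,0,-0.003,1]],
])

```text
time_s: 9.37
tool_pos: [0.5515, 0.1577, 0.2154]
tool_rot: [-180.0, 0.0, 90.4]
force: [1.2, -0.3, 0.7]
grip_width: 0.0871
grasp_force: 0.0
```

Run:
```python
from w import *
o,c,W=wrist("w5"); print(np.round(o["tool_pos"],4),np.round(o["tool_rot"],2),np.round(o["force"],2),o["grip_width"])
g=[.555,.153]
m=sel(W,g,.06,.146,.160); print("grip top",rect(W,m),np.median(W[m][:,2]))
m=sel(W,g,.06,.130,.160); print("grip+button",rect(W,m))
```

```text
[0.5515 0.1577 0.2154] [-1.7997e+02  4.0000e-02  9.0400e+01] [ 1.22 -0.32  0.66] 0.08706063316105715
grip top [5.519e+02 1.526e+02 3.270e+01 6.890e+01 2.000e-01 5.439e+03] 0.15111375623546233
grip+button [5.518e+02 1.526e+02 3.290e+01 6.890e+01 1.000e-01 5.869e+03]
```

View pics/w5.png

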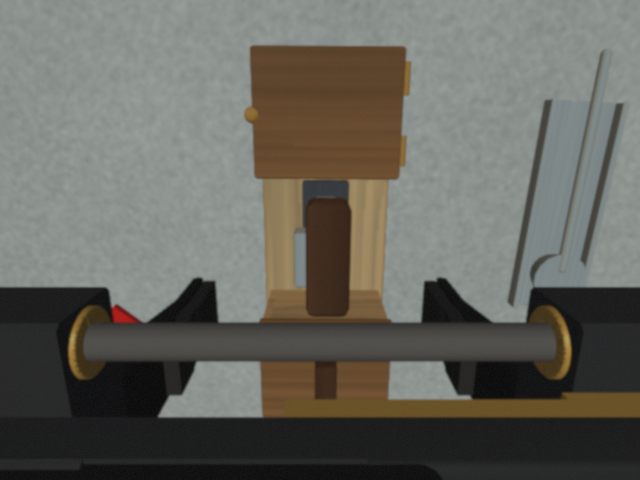

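The dark grip is centred at (328,257), with the steel button on its left side at (300,258) and nothing in the fingers' path.

Call:
servo_tool([
  [[-0.017,0.011,0.05,0,0,0.002,1],[-0.017,0.011,0.1,0,0,0.002,1],[-0.017,0.011,0.16,0,0,0.002,1],[-0.017,0.011,0.22,0,0,0.002,1],[-0.017,0.011,0.27,0,0,0.002,1],[-0.017,0.011,0.3,0,0,0.002,1],[-0.017,0.011,0.312,0,0,0.002,1],[-0.017,0.011,0.312,0,0,0.002,1],[-0.017,0.011,0.312,0,0,0.002,1],[-0.017,0.011,0.312,0,0,0.002,1]],
])

```text
time_s: 10.25
tool_pos: [0.5554, 0.1544, 0.1232]
tool_rot: [179.9, -0.0, 90.2]
force: [-0.7, 0.2, 1.0]
grip_width: 0.0872
grasp_force: 0.0
```

Call:
servo_tool([
  [[-0.003,0,0.005,0,0,0,0],[-0.003,0,0.005,0,0,0,0],[-0.003,0,0.005,0,0,0,0],[-0.003,0,0.005,0,0,0,0],[-0.003,0,0.005,0,0,0,0],[-0.003,0,0.005,0,0,0,0],[-0.003,0,0.005,0,0,0,0],[-0.003,0,0.005,0,0,0,0],[-0.003,0,0.005,0,0,0,0],[-0.003,0,0.005,0,0,0,0],[-0.003,0,0.005,0,0,0,0],[-0.003,0,0.005,0,0,0,0]],
], grip_force=40)

```text
time_s: 11.25
tool_pos: [0.5557, 0.1533, 0.1206]
tool_rot: [179.9, -0.0, 90.1]
force: [4.5, 0.6, -3.2]
grip_width: 0.0259
grasp_force: 40.0
```

Call:
servo_tool([
  [[0,0,0,0,0,0,0],[0,0,-0.005,0,0,0,0],[0,0,-0.01,0,0,0,0],[0,0,-0.02,0,0,0,0],[0,0,-0.03,0,0,0,0],[0,0,-0.03,0,0,0,0],[0,0,-0.03,0,0,0,0]],
])

```text
time_s: 11.83
tool_pos: [0.5556, 0.1534, 0.1297]
tool_rot: [179.9, -0.0, 90.2]
force: [4.7, 0.9, -3.1]
grip_width: 0.0254
grasp_force: 40.0
```

Call:
servo_tool([
  [[0,0,-0.02,0,0,0,0],[0,0,-0.04,0,0,0,0],[0,0,-0.06,0,0,0,0],[0,0,-0.06,0,0,0,0],[0,0,-0.06,0,0,0,0]],
])

```text
time_s: 12.25
tool_pos: [0.5555, 0.1533, 0.1477]
tool_rot: [179.9, -0.0, 90.2]
force: [6.2, 0.1, -2.9]
grip_width: 0.0254
grasp_force: 40.0
```

Run:
```python
from w import *
o,c,W=wrist("w6"); print(np.round(o["tool_pos"],4),np.round(o["force"],2),o["grip_width"])
m=sel(W,[.555,.153],.045,.135,.21); m[330:]=0; print(m.sum(),np.percentile(W[m][:,2],[5,25,50,75,95]) if m.any() else 0)
c=eyes.read_camera("side"); f=c["frame"][200:400,160:360]; cv2.imwrite("pics/side2.png",cv2.resize(f[...,::-1],(600,600),interpolation=cv2.INTER_CUBIC))
```

```text
[0.5555 0.1533 0.1477] [ 6.19  0.14 -2.86] 0.025430311200936258
8809 [0.15875192 0.17408342 0.17785024 0.17874303 0.18023746]
```

View pics/side2.png

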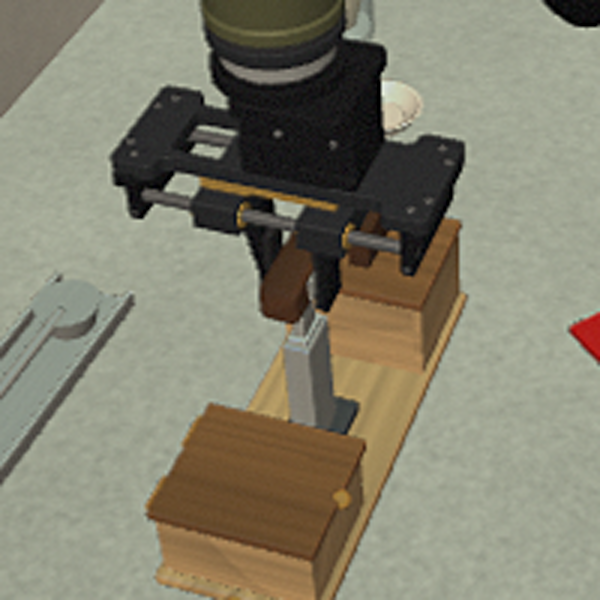

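The handle is rising with the fingers: the grip is at (290,275) in the crop and the inner tube shows at (305,315). I'll keep pulling.

Call:
servo_tool([
  [[0,0,-0.03,0,0,0,0],[0,0,-0.06,0,0,0,0],[0,0,-0.09,0,0,0,0],[0,0,-0.12,0,0,0,0],[0,0,-0.15,0,0,0,0],[0,0,-0.18,0,0,0,0],[0,0,-0.21,0,0,0,0],[0,0,-0.24,0,0,0,0],[0,0,-0.26,0,0,0,0],[0,0,-0.275,0,0,0,0],[0,0,-0.275,0,0,0,0],[0,0,-0.275,0,0,0,0]],
])

```text
time_s: 13.35
tool_pos: [0.5553, 0.1532, 0.2287]
tool_rot: [179.9, -0.0, 90.2]
force: [7.2, 1.3, -8.2]
grip_width: 0.0258
grasp_force: 40.0
```

Run:
```python
from w import *
o,c,W=wrist("w7"); print(np.round(o["tool_pos"],4),np.round(o["force"],2),o["grip_width"])
m=sel(W,[.555,.153],.045,.2,.29); m[330:]=0; print(m.sum(),np.percentile(W[m][:,2],[5,25,50,75,95]))
```

```text
[0.5553 0.1532 0.2287] [ 7.17  1.27 -8.16] 0.025785448983368302
8818 [0.23995047 0.25518311 0.2588173  0.25969655 0.26129414]
```

Call:
servo_tool([
  [[0,0,-0.006,0,0,0,0],[0,0,-0.009,0,0,0,0],[0,0,-0.012,0,0,0,0],[0,0,-0.012,0,0,0,0],[0,0,-0.012,0,0,0,0],[0,0,-0.012,0,0,0,0]],
])

```text
time_s: 13.9
tool_pos: [0.5551, 0.1531, 0.2308]
tool_rot: [-180.0, -0.1, 90.2]
force: [9.3, 2.4, -14.0]
grip_width: 0.0257
grasp_force: 40.0
```

Run:
```python
from w import *
o,c,W=wrist("w8"); print(np.round(o["tool_pos"],4),np.round(o["force"],2),o["grip_width"],o["grasp_force"])
m=sel(W,[.555,.153],.045,.2,.29); m[330:]=0; print(m.sum(),np.percentile(W[m][:,2],[5,25,50,75,95]))
c=eyes.read_camera("side"); W=cloud(c); cv2.imwrite("pics/side3.png",cv2.resize(c["frame"][180:400,160:360,::-1],(545,600)))
m=sel(W,[.555,.038],.07,.08,.092); p=W[m]; print("lid",rect(W,m),np.median(p[:,2]),p[:,2].std())
```

```text
[0.5551 0.1531 0.2308] [  9.26   2.42 -13.99] 0.02570538484314135 39.964715000241995
8830 [0.24211994 0.2572557  0.26089415 0.26179248 0.26338068]
lid [5.559e+02 4.080e+01 1.044e+02 9.380e+01 2.000e-01 1.174e+03] 0.0870132758440057 0.0017801810765410095
```

View pics/side3.png

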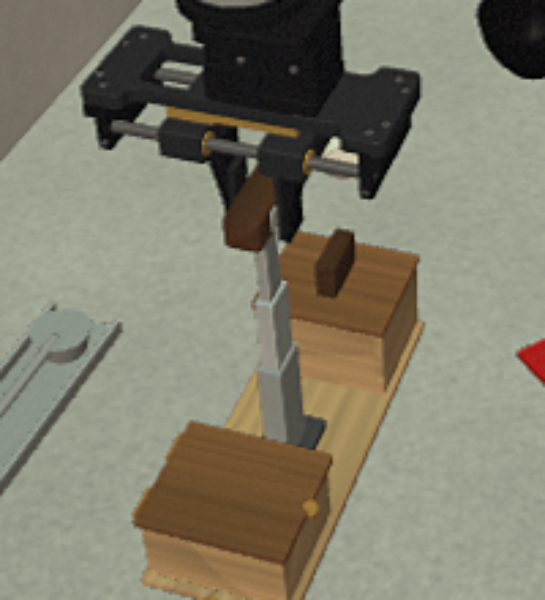

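Both tubes are fully drawn out: the grip is at (250,215), the tube steps are at (272,290) and (280,355), and the force rises at the stop. The lid is flat on the bay at (345,280), so I'm handing in.

```bash
python3 -c "
from cell import env
print(env.sign_off())"
```

```text
the job is handed in; nothing more can be done
None
```

The job is handed in: the lid measures home and level on the bay, and the handle is held at its second stop, drawn out about 110 mm with a 40 N grip, at about 14 s; no verdict was returned.

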